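# Free the instrument tray and hold it up level

### The arm

A 6-joint arm with a two-finger parallel gripper is mounted at the origin on the work surface. World frame = base frame: x ahead of the robot, y to its left, z up, the work surface at z = 0. Lengths are in m, angles in rad, forces in N, time in s.
With the tool pointing down it reaches from about 0.225 to 0.875 m from the base axis. Payload 3.4 kg.
Tool frame: the origin (TCP) lies on the centre line of the jaws, within the pads' length; the fingertips stand 19 mm ahead of it and the grasp point (between the pads) is the TCP (nose_length is the distance from the TCP to the fingertips, in m); z points along the fingers, y is the direction in which the jaws open and shut (so a half turn about z gives the same grasp; the last joint's range is limited). The gripper opens to 85 mm and grips with 20 to 120 N. Pads are 22 mm wide; open, the fingers measure 114 mm over their backs; the gripper's body (76 mm by 85 mm) begins 54 mm behind the grasp point. The pads swing forward as they close: fully open they stand 13 mm farther back than shut.
Start: joints at [1.213, 0.276, 1.505, -0, 1.361, -0.121], TCP at [0.135, 0.559, 0.25] pointing down, gripper open.
Joint ranges: [-2.89, 2.89], [-0.75, 2.08], [0.22, 2.7], [-1.18, 4.32], [0.11, 2.71], [-2.7, 2.7]. Speed limits (rad/s): [2.57, 2.57, 3.14, 3.14, 3.14, 3.14].

### API

Orientations are given as a unit quaternion [w, x, y, z].
In Python, from rig import * gives the robot as it stands.
- The arm moves only by the shell command python3 -m jog 'ROWS' [OPENING] [FORCE]. ROWS is JSON, one flat list of numbers, 6 for each row, row after row: the shift along the tool's x, y, z in mm, then the turn, a rotation vector about the tool's x, y, z in degrees. In form: [tx, ty, tz, wx, wy, wz, tx, ty, tz, wx, wy, wz, ...]. A call has 1 to 10 rows; each row is the pose to reach, as a shift and turn from the pose commanded when the call began, along the tool's axes at that moment; what a row does not reach only later rows make up. A row lasts 1/8 s, in which the tool goes at most 62.5 mm and 10.7 degrees, less where a joint would pass 70% of its speed; a pose out of reach is approached as far as the arm can. A call with a gripper value outside its range is refused whole. OPENING is the closure, from 0 (fully open) to 1 (shut), set as the call begins (- or left out, the last holds). The fingers move at their own pace and stop on an object; FORCE is the grip in N (left out, the last holds). Time passes only in rows, so rows that repeat a pose let the fingers close. It gives the time, the measured TCP pose, the force and the opening at its end, in the units of the state.
- get_state(): the state, without advancing time (a new reading comes with each control period).
- get_image(name): name is "side" or "top"; returns a dict with "frame" (400x640x3 uint8, red, green, blue), "camera_matrix" (3x3 intrinsics, pixels), "rvec" (rotation vector, rad) and "tvec" (3), from world to camera coordinates, as OpenCV has them. Camera axes: x right, y down, z forward; pixel columns grow to the right and rows downward; lengths in m; the calibration is good to about 2 mm. A picture is of the moment at which its call begins. There is no depth.
- sign_off(): hands the job in, once; it reports no verdict.
The state is a dict: "clock": time; "qpos": joint angles; "qd": joint speeds; "effort": joint torques, N m; "position": TCP position; "ee_rot": TCP orientation; "contact_force": force on the tool from outside, world axes, zero at the start; "moment": the same for the moment, N m; "width": finger opening in m.
Only numpy, scipy, OpenCV 4.12 (cv2) and the standard library are available. Lean on these libraries where they do the work, as an engineer would, in place of code of your own. Each camera call takes 0.05 s, during which the arm holds its last target.

### The job

Swing the brass lever lock a quarter turn away from its locked position, so that its arm lies over and in line with the brass index strip on the oak box, then take the instrument tray by its hoop handle, lift it straight out about 10 cm above where it sat and finish while holding it there, level and still, with the lever left parked. Keep the tray level all the way so that the compass, chart weight and divider stay in it, and leave the sextant case, parallel rule and mug alone.

Things in the scene. Friction and masses are not known exactly. Their poses are not given: they have to be found in the camera images.
- stowage: fixed oak box, 30 mm high, origin on the table under the middle of the tray's recess, z up; reaches x +-76, y -116 to +150 mm. Recess 128 x 208 mm, floor 8 mm above the table: 4 mm play round the tray. The bed at its +y end carries the lever lock; a flat brass index strip inlaid in the bed runs from the pivot along +x: the parked direction.
- lever (a joint): brass lever lock, upright hinge axis. 0: arm along the box's +y, tongue along -y over the tray's end wall (4 mm above it), tray locked. Grows clockwise from above; pi/2 = parked: arm along the box's +x over the index strip, lever clear of the tray; well past that the arm blocks the tray. Range -0.5 to 2.1, starts at -0.3 to 0.3. Slight friction (under 1 N at the peg); stays where left.
- lever_pivot (a point): point on the lever's hinge axis, 51 mm above the table, at x 0, y +125 mm of the box. From here the lever's flat bar (14 mm wide, 6 mm thick, underside 48 mm above the table) reaches 68 mm as the arm and 44 mm the other way as the tongue.
- lever_peg (a point): point on the round upright brass peg at the end of the lever's arm, 65 mm from the hinge axis; peg 14 mm in diameter, from 54 to 95 mm above the table; this point is 76 mm above the table. The peg is fixed to the arm: it turns in a light grip as the arm swings.
- tray: loose lift-out plywood tray, 120 mm (x) x 200 mm (y), walls 5 mm thick and 36 mm high, floor 5 mm, 0.22 kg, about 0.55 kg with its contents. Origin at the centre of its underside, which rests 8 mm above the table; axes parallel to the box's at the start.
- tray_grip (a point): centre of the tray's hoop handle bar: straight bar along the tray's x over the middle of the tray, 18 mm wide (along y) and 22 mm high, 95 mm above the tray's underside (bar from 84 to 106 mm). It is carried by two 26 mm wide uprights at x +-57 mm, so about 110 mm of bar is free between them. The tray hangs nearly balanced under this point.
- compass: loose steel hand bearing compass in one half of the tray, round, 62 mm in diameter, 30 mm high, about 0.16 kg, origin at the centre of its underside.
- chart_weight: loose brass chart weight with a ball knob in the other half of the tray, 42 x 32 mm, 27 mm high, 0.13 kg, origin at the centre of its underside.
- divider: loose pair of small closed chart dividers lying across the middle of the tray under the handle, about 91 x 16 mm, 7 mm high, origin near the middle of its underside.
- sextant_case: bystander: white plastic sextant case, 230 x 210 mm, 112 mm high, on the table to the right; origin at the centre of its underside.
- parallel_rule: bystander: brass parallel rule lying flat beyond the box, 300 mm along its y, 66 mm wide, 15 mm high over its knobs; origin at the centre of its underside.
- mug: bystander: white mug, 76 mm in diameter, 90 mm high, handle at its +y, to the left; origin at the centre of its underside.
There are look-alikes about, which are no part of the job. Of the things like the tray, leave any that is green, pink or turquoise; of the rest the larger one is meant.

How it is judged:
By the outcome, as a careful person would: the job done as asked, in the order asked, and still so for the second after the job is handed in, while the arm keeps its last pose, push and grip.
It also fails if it takes over 53 s, if anything falls off the work surface, if the arm or the gripper's body presses on something with over 40 N, if the wrist force passes 120 N, or if a joint passes its speed limit or range.

## Working session

There is one attempt and no reset: what is moved stays moved. The work goes in short steps, Python scripts to look and compute and a shell command to move; the robot and the scene stay as the last step left them, time stands still between calls to the robot, and variables do not carry over. Pictures are saved under pics/ and viewed, and the job is handed in when it is done.

```bash
mkdir -p pics; ls; python3 - <<'E'
from rig import *
import cv2
s=get_state(); print({k:s[k] for k in ['clock','position','ee_rot','contact_force','width']})
for n in ['side','top']:
    d=get_image(n); cv2.imwrite(f'pics/{n}0.png',d['frame'][:,:,::-1]); print(n,d['camera_matrix'],d['rvec'],d['tvec'])
    import numpy as np; np.savez(f'{n}0.npz',**d)
E
```

```text
pics
{'clock': 0.0, 'position': array([0.13472933, 0.55847937, 0.24942636]), 'ee_rot': array([-1.94137378e-04,  1.18103620e-01,  9.93000847e-01, -9.02912932e-04]), 'contact_force': array([-0.8463309 ,  0.15648153, -0.51942292]), 'width': 0.08557161771270688}
side [[386.98242697   0.         323.85754128]
 [  0.         386.98242697 202.65304002]
 [  0.           0.           1.        ]] [ 2.17083692 -0.30287888  0.17072343] [-0.55779521  0.15538436  0.95480525]
top [[483.64619327   0.         317.19986158]
 [  0.         483.64619327 199.93624969]
 [  0.           0.           1.        ]] [ 2.14120898 -2.0969618   0.19281648] [-0.03015103  0.54403716  1.23376455]
```

View pics/side0.png

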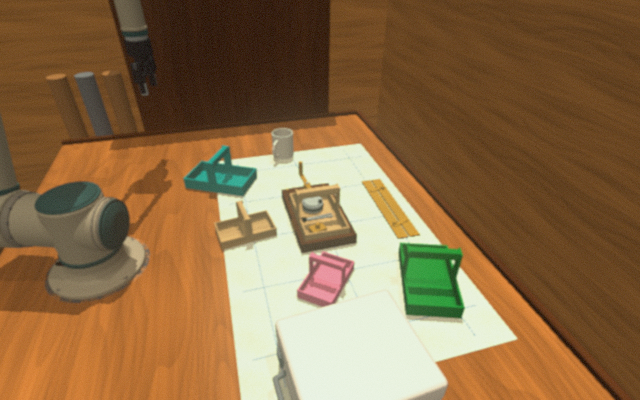

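View pics/top0.png

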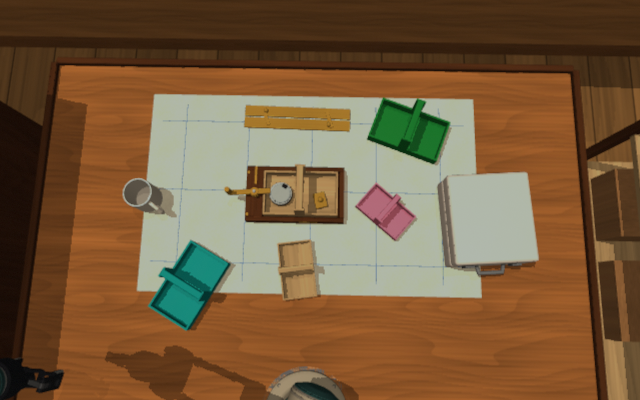

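The top view shows five tray-like things: teal (190,285), small plain wood (297,270), pink (385,210), green (408,130), and plywood in the oak box (300,193). The coloured ones are ruled out, and the larger of the remaining two is the one in the oak box, with the lever at its left end (228–268,190). I'll check that choice in a close crop.

```bash
python3 - <<'E'
import cv2
a=cv2.imread('pics/top0.png')[150:240,215:360]; cv2.imwrite('pics/c0.png',cv2.resize(a,None,fx=5.5,fy=5.5,interpolation=cv2.INTER_CUBIC))
a=cv2.imread('pics/side0.png')[150:255,270:365]; cv2.imwrite('pics/c1.png',cv2.resize(a,None,fx=5.5,fy=5.5,interpolation=cv2.INTER_CUBIC))
E
```

```text
(no output)
```

View pics/c0.png

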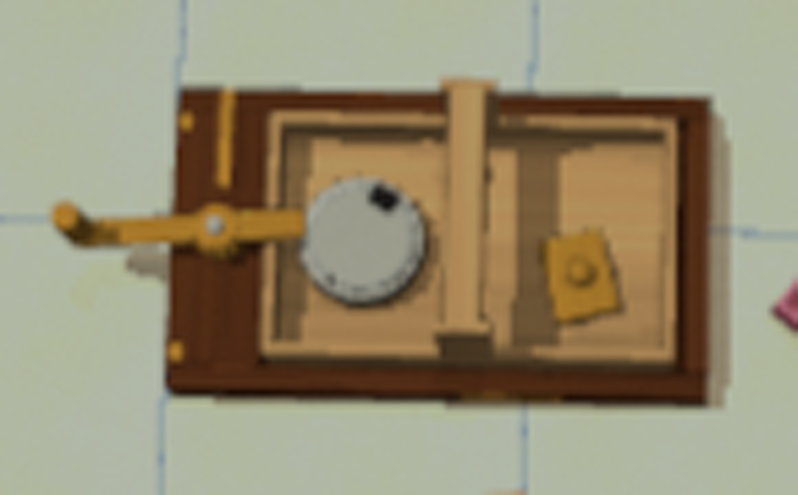

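View pics/c1.png

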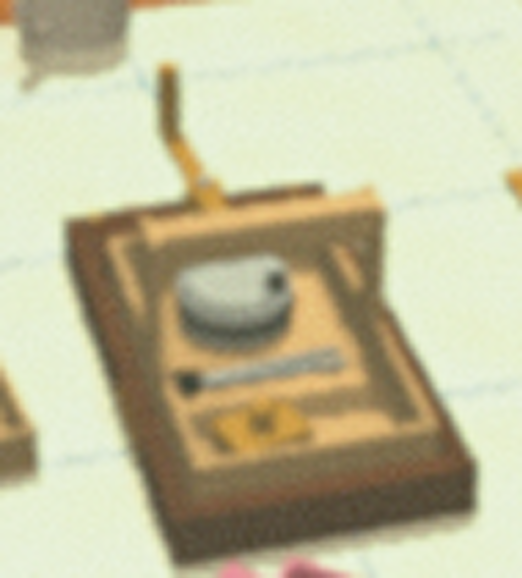

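The crops confirm the choice: the plywood tray holds the compass, weight and divider, and sits in the oak box. Top-image positions are about (254,191) for the pivot, (227,189) for the peg top, and (256,166)–(255,184) for the index strip. Next I'll measure the poses.

```bash
cat > h.py <<'E'
import numpy as np,cv2
from scipy.spatial.transform import Rotation as R
def cam(d):
    Rm=cv2.Rodrigues(np.array(d['rvec'],float))[0]; t=np.array(d['tvec'],float).ravel(); return Rm,t,-Rm.T@t
def ray(d,p):
    Rm,t,c=cam(d); u=cv2.undistortPoints(np.array(p,float).reshape(-1,1,2),d['camera_matrix'],None).reshape(-1,2)
    return c,np.c_[u,np.ones(len(u))]@Rm
def plane(d,p,z):
    c,v=ray(d,p); return c+v*((z-c[2])/v[:,2])[:,None]
def proj(d,P):
    return cv2.projectPoints(np.array(P,float).reshape(-1,1,3),np.array(d['rvec'],float),np.array(d['tvec'],float),d['camera_matrix'],None)[0].reshape(-1,2)
def tri(d1,p1,d2,p2):
    c1,v1=ray(d1,[p1]);c2,v2=ray(d2,[p2]);v1=v1[0];v2=v2[0]
    s=np.linalg.lstsq(np.c_[v1,-v2],c2-c1,rcond=None)[0]; a=c1+s[0]*v1;b=c2+s[1]*v2
    return (a+b)/2,np.linalg.norm(a-b)
E
python3 - <<'E'
from h import *
T=dict(np.load('top0.npz'));S=dict(np.load('side0.npz'))
np.set_printoptions(precision=4,suppress=True)
print('cams',cam(T)[2],cam(S)[2])
f=T['frame'].astype(int); hsv=cv2.cvtColor(T['frame'],cv2.COLOR_RGB2HSV)
g=hsv[150:240,215:360]; print(g[50-20,30],g[84//1-20,100])
for cy,cx in [(300,220),(380,500),(250,700),(216,66),(130,228),(110,465)]: print(cy,cx,hsv[150+int(cy/5.5),215+int(cx/5.5)])
m=((hsv[...,2]<120)&(hsv[...,1]>110)).astype(np.uint8); m[:150]=0;m[240:]=0;m[:,:215]=0;m[:,360:]=0
n,l,st,_=cv2.connectedComponentsWithStats(m);i=1+np.argmax(st[1:,4]);print(st[i])
cs,_=cv2.findContours((l==i).astype(np.uint8),0,1); r=cv2.minAreaRect(cs[0]); print(r)
b=cv2.boxPoints(r);print(b); P=plane(T,b,.03);print(P,P.mean(0))
full=lambda c:[215+(c[0]+.5)/5.5-.5,150+(c[1]+.5)/5.5-.5]
print('pivot',plane(T,[full((213,225))],.056)); print('peg',plane(T,[full((66,214))],.095))
print('strip',plane(T,[full((228,90)),full((225,185))],.031))
print('corners',plane(T,[full(c) for c in [(180,90),(712,100),(708,403),(167,392)]],.03))
print('handle top ends',plane(T,[full(c) for c in [(468,80),(464,333)]],.114))
s1=lambda c:[270+(c[0]+.5)/5.5-.5,150+(c[1]+.5)/5.5-.5]
print('peg tri',tri(T,full((66,214)),S,s1((169,68))))
E
```

```text
cams [ 0.3037 -0.0305  1.3137] [ 0.3368 -0.8158  0.6841]
[ 39  29 178] [ 17 130 147]
300 220 [ 11 186  74]
380 500 [ 11 192  77]
250 700 [ 11 190  82]
216 66 [ 19 189 171]
130 228 [ 19 191 156]
110 465 [ 18 127 177]
[ 245  167   99   56 1962]
((293.9999694824219, 194.49998474121094), (54.99999237060547, 97.99998474121094), 90.0)
[[245. 167.]
 [343. 167.]
 [343. 222.]
 [245. 222.]]
[[ 0.6365  0.1812  0.03  ]
 [ 0.6418 -0.0872  0.03  ]
 [ 0.4899 -0.089   0.03  ]
 [ 0.4845  0.1737  0.03  ]] [0.5632 0.0447 0.03  ]
pivot [[0.5658 0.1516 0.056 ]]
peg [[0.5615 0.2151 0.095 ]]
strip [[0.6398 0.1509 0.031 ]
 [0.5913 0.1502 0.031 ]]
corners [[ 0.6395  0.175   0.03  ]
 [ 0.6397 -0.0901  0.03  ]
 [ 0.4876 -0.0898  0.03  ]
 [ 0.4875  0.1739  0.03  ]]
handle top ends [[0.6251 0.0275 0.114 ]
 [0.5055 0.026  0.114 ]]
peg tri (array([0.5643, 0.2157, 0.0916]), np.float64(0.004078945602682172))
```

```bash
cat >> h.py <<'E'
def go(pos,yaw_deg,st):
    # shift/turn in tool axes to reach pos with tool straight down, jaw axis (tool y) at yaw_deg
    w,x,y,z=st['ee_rot']; A=R.from_quat([x,y,z,w])
    a=np.radians(yaw_deg); Y=np.array([np.cos(a),np.sin(a),0]);Z=np.array([0,0,-1.]);X=np.cross(Y,Z)
    B=R.from_matrix(np.c_[X,Y,Z]); 
    return np.round(A.inv().apply(np.array(pos)-st['position'])*1000,1), np.round((A.inv()*B).as_rotvec(degrees=True),2)
def yaw(st):
    w,x,y,z=st['ee_rot']; Y=R.from_quat([x,y,z,w]).as_matrix()[:,1]; return np.degrees(np.arctan2(Y[1],Y[0]))
E
python3 - <<'E'
from h import *
from rig import *
s=get_state(); print(go([.564,.2155,.17],0,s),yaw(s))
E
```

```text
(array([-497.7, -232.6,   79.8]), array([-9.000e-02,  6.000e-02,  7.643e+01])) 76.43229694197059
```

```bash
python3 -m jog '[-50,-23,0,0,0,8, -105,-49,0,0,0,16, -160,-75,0,0,0,25, -220,-103,0,0,0,34, -280,-131,10,0,0,43, -340,-159,25,0,0,52, -395,-185,40,0,0,61, -445,-208,60,0,0,69, -480,-224,75,0,0,74, -498,-233,80,0,0,76.4]' 0.3 20; python3 - <<'E'
from h import *
from rig import *
s=get_state(); print(s['clock'],s['position'],yaw(s),s['width'])
for n in ['side','top']:
    d=get_image(n); a=d['frame'][120:260,190:390] if n=='top' else d['frame'][90:260,240:420]
    cv2.imwrite(f'pics/{n}1.png',cv2.resize(a[:,:,::-1],None,fx=3.4,fy=3.4,interpolation=cv2.INTER_CUBIC)); np.savez(f'{n}1.npz',**d)
s=get_state(); print(s['clock'],s['position'],yaw(s),s['width'],go([.564,.2155,.08],0,s))
E
```

```text
clock: 1.35
position: [0.5653, 0.2135, 0.1683]
ee_rot: [-0.001, 0.708, 0.706, -0.001]
contact_force: [0.0, 0.6, 0.1]
width: 0.06
1.35 [0.56533996 0.21351525 0.16829261] -0.20346963518541739 0.06002165576579261
1.45 [0.5651012  0.21443402 0.16923477] -0.09839373959488294 0.059653408178027924 (array([ 1.1, -1. , 89.2]), array([-0.09,  0.02, -0.1 ]))
```

View pics/side1.png

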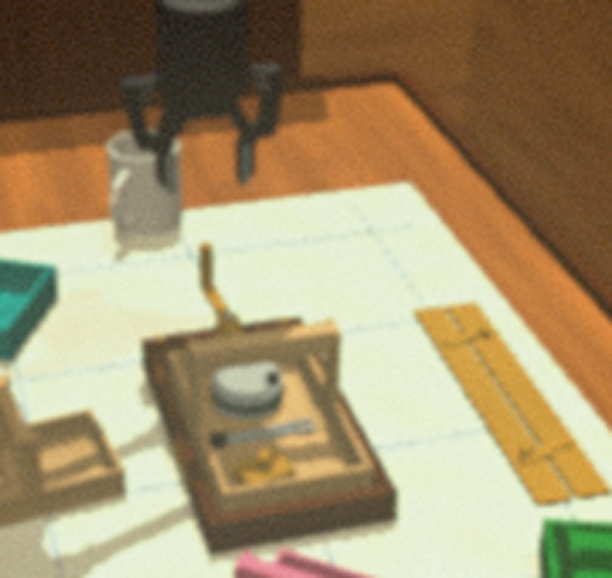

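View pics/top1.png

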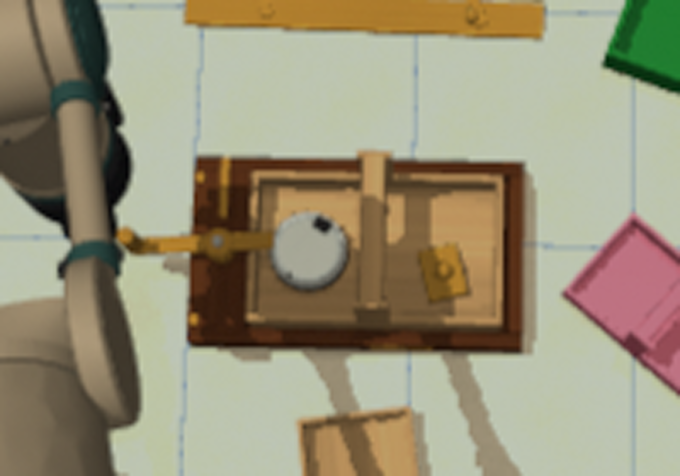

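The gripper hangs above the peg: in the side crop the fingers are at (165,180)/(245,175) and the peg top at (206,246). It is 60 mm open, so I'll descend and close lightly.

```bash
python3 -m jog '[0,0,30,0,0,0, 1,-1,65,0,0,0, 1,-1,89,0,0,0, 1,-1,89,0,0,0, 1,-1,89,0,0,0]' 0.3 20; python3 -m jog '[0,0,0,0,0,0,0,0,0,0,0,0,0,0,0,0,0,0,0,0,0,0,0,0,0,0,0,0,0,0,0,0,0,0,0,0]' 1 20; python3 - <<'E'
from h import *
from rig import *
for n in ['side']:
    d=get_image(n); a=d['frame'][110:220,260:380]
    cv2.imwrite(f'pics/{n}2.png',cv2.resize(a[:,:,::-1],None,fx=5,fy=5,interpolation=cv2.INTER_CUBIC))
E
```

```text
clock: 2.08
position: [0.5635, 0.2179, 0.0828]
ee_rot: [0.0, 0.706, 0.708, 0.001]
contact_force: [-0.7, -0.3, -0.5]
width: 0.0598
clock: 2.82
position: [0.5637, 0.2169, 0.082]
ee_rot: [0.0, 0.707, 0.707, 0.001]
contact_force: [-0.5, 0.0, 5.6]
width: 0.0134
```

View pics/side2.png

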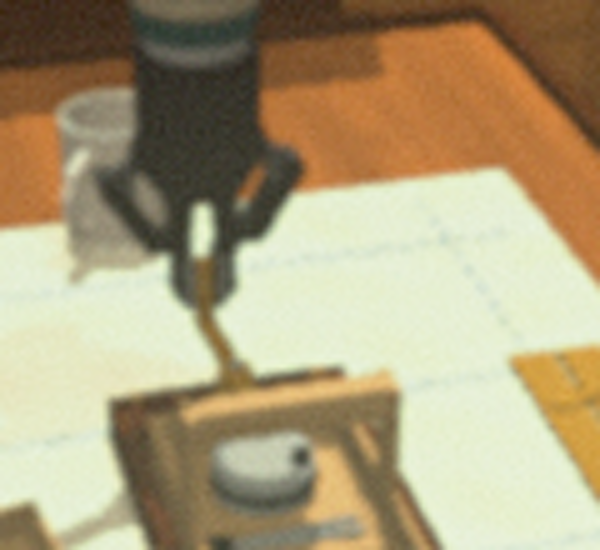

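Width 13.4 mm and the peg visible between the pads (205,270) show it is held. Next I'll swing the first 45° along the arc, turning the tool with the arm.

```bash
python3 -m jog '[-0.2,5.1,0,0,0,4.5, -0.8,10.2,0,0,0,9, -1.8,15.2,0,0,0,13.5, -3.2,20.1,0,0,0,18, -4.9,24.9,0,0,0,22.5, -7.1,29.5,0,0,0,27, -9.6,34,0,0,0,31.5, -12.4,38.2,0,0,0,36, -15.6,42.2,0,0,0,40.5, -19,46,0,0,0,45]'; python3 - <<'E'
from h import *
from rig import *
d=get_image('side'); a=d['frame'][110:220,260:380]
cv2.imwrite('pics/side3.png',cv2.resize(a[:,:,::-1],None,fx=5,fy=5,interpolation=cv2.INTER_CUBIC))
s=get_state(); print(s['position'],yaw(s),s['width'],s['contact_force'])
E
```

```text
clock: 4.12
position: [0.6117, 0.1997, 0.0822]
ee_rot: [-0.001, 0.924, 0.381, 0.003]
contact_force: [2.7, 4.5, 2.6]
width: 0.0133
[0.61229797 0.19925539 0.0821775 ] -45.29884295376698 0.013223036822064778 [2.58388294 5.15432631 2.84538385]
```

View pics/side3.png

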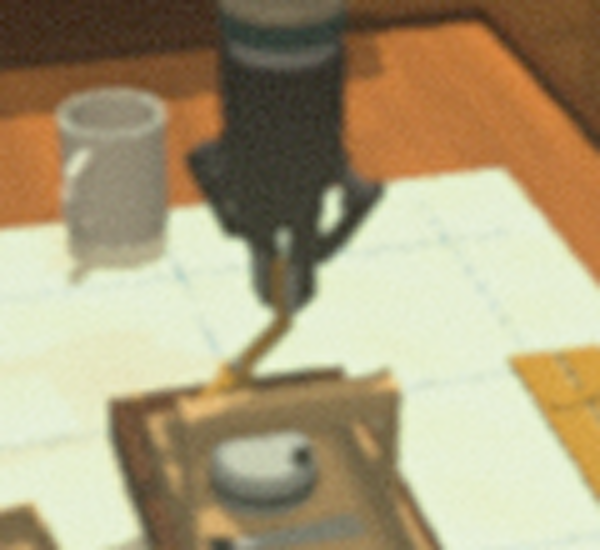

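```bash
python3 - <<'E'
from h import *
from rig import *
s=get_state(); print(go([.6300,.1505,.0822],-90,s))
E
python3 -m jog '[-0.2,5.1,0,0,0,4.5, -0.8,10.2,0,0,0,9, -1.8,15.2,0,0,0,13.5, -3.5,20.1,0,0,0,18, -5.4,24.9,0,0,0,22.5, -7.9,29.5,0,0,0,27, -10.6,34,0,0,0,31.5, -13.8,38.2,0,0,0,36, -17.2,42,0,0,0,39, -17.2,42,0,0,0,39]'; python3 - <<'E'
from h import *
from rig import *
for n in ['side','top']:
    d=get_image(n); a=d['frame'][140:250,200:360] if n=='top' else d['frame'][110:220,260:380]
    cv2.imwrite(f'pics/{n}4.png',cv2.resize(a[:,:,::-1],None,fx=5,fy=5,interpolation=cv2.INTER_CUBIC))
s=get_state(); print(s['position'],yaw(s),s['width'],s['contact_force'],go([.6300,.1505,.0822],-90,s))
E
```

```text
(array([-21.7,  47.1,  -0.1]), array([-0.08, -0.4 , 44.7 ]))
clock: 5.42
position: [0.6327, 0.1565, 0.0823]
ee_rot: [-0.001, 0.999, 0.052, 0.006]
contact_force: [9.7, 2.1, -1.7]
width: 0.0131
[0.63274505 0.15658413 0.08231508] -84.02805424679734 0.01291807465411463 [ 9.29401072  1.90845161 -1.78417243] (array([-3.4,  5.8,  0.1]), array([-0.1 , -0.71,  5.97]))
```

View pics/side4.png

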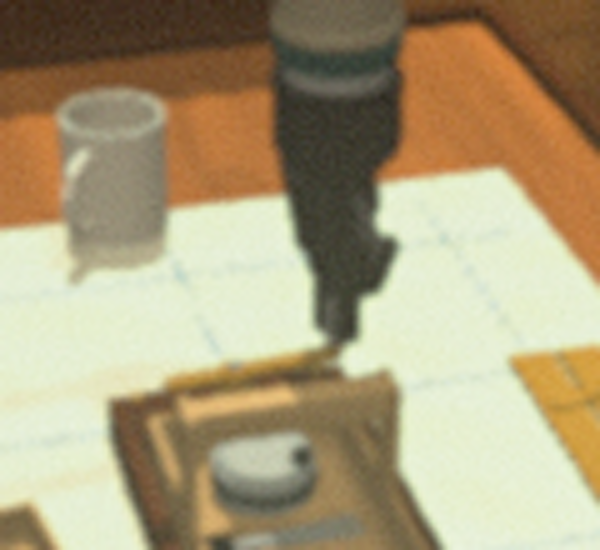

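View pics/top4.png

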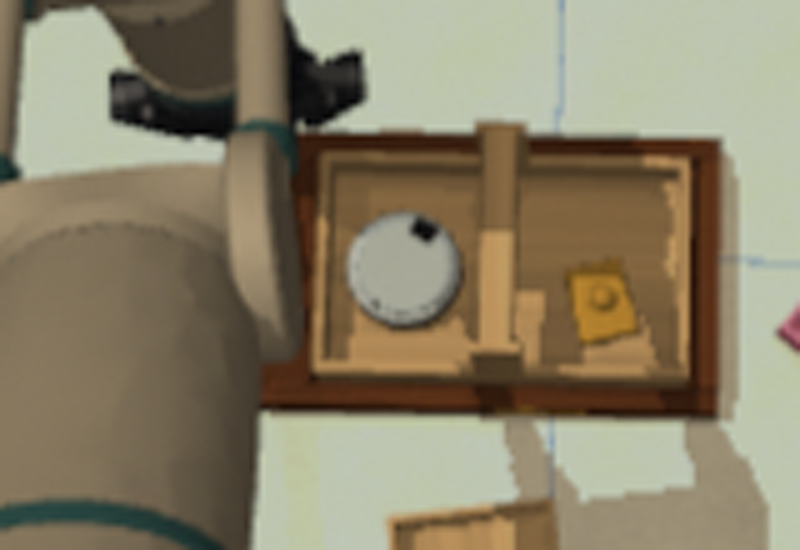

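The arm is near parked: the bar points to the peg at (340,345) in the side crop, and the contents are untouched. I'll make the last few degrees, then release, rise and check.

```bash
python3 -m jog '[0,2.7,0,0,0.4,3, 0.5,5.4,0,0,0.7,6, 0.5,5.4,0,0,0.7,6, 0.5,5.4,0,0,0.7,6]'; python3 -m jog '[0,0,0,0,0,0,0,0,0,0,0,0,0,0,0,0,0,0,0,0,0,0,0,0]' 0.35; python3 -m jog '[0,0,-40,0,0,0,0,0,-90,0,0,0,0,0,-130,0,0,0,10,0,-150,0,0,0,40,0,-150,0,0,0,80,0,-150,0,0,0,80,0,-150,0,0,0]' 0.35;  python3 - <<'E'
from h import *
from rig import *
for n in ['side','top']:
    d=get_image(n); a=d['frame'][140:250,200:360] if n=='top' else d['frame'][110:220,260:380]
    cv2.imwrite(f'pics/{n}5.png',cv2.resize(a[:,:,::-1],None,fx=5,fy=5,interpolation=cv2.INTER_CUBIC)); np.savez(f'{n}5.npz',**d)
s=get_state(); print(s['position'],yaw(s),s['width'],s['contact_force'])
E
```

```text
clock: 6.02
position: [0.6329, 0.1505, 0.0823]
ee_rot: [-0.001, 1.0, 0.0, 0.011]
contact_force: [8.2, 0.3, -0.3]
width: 0.0136
clock: 6.52
position: [0.6277, 0.1505, 0.0811]
ee_rot: [-0.0, 1.0, 0.0, 0.006]
contact_force: [0.4, -0.0, 0.5]
width: 0.0559
clock: 7.4
position: [0.7082, 0.1501, 0.2311]
ee_rot: [-0.0, 1.0, -0.0, 0.006]
contact_force: [-0.9, 1.0, -1.2]
width: 0.0549
[0.70559103 0.15041061 0.23149835] -89.97251775170514 0.05544335567036628 [0.14719781 0.10089919 0.32490761]
```

View pics/side5.png

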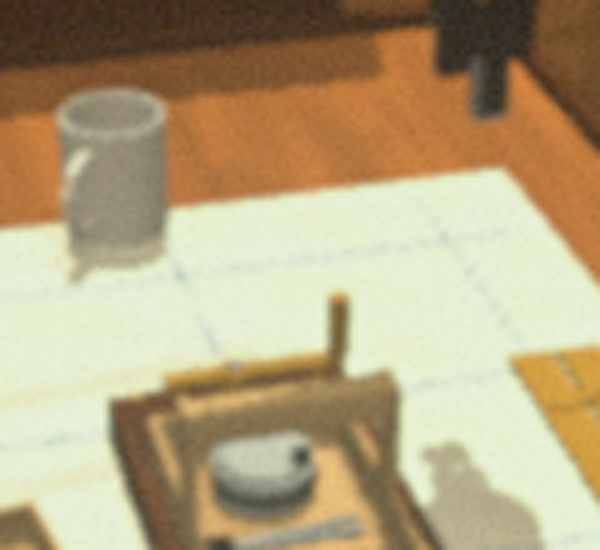

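View pics/top5.png

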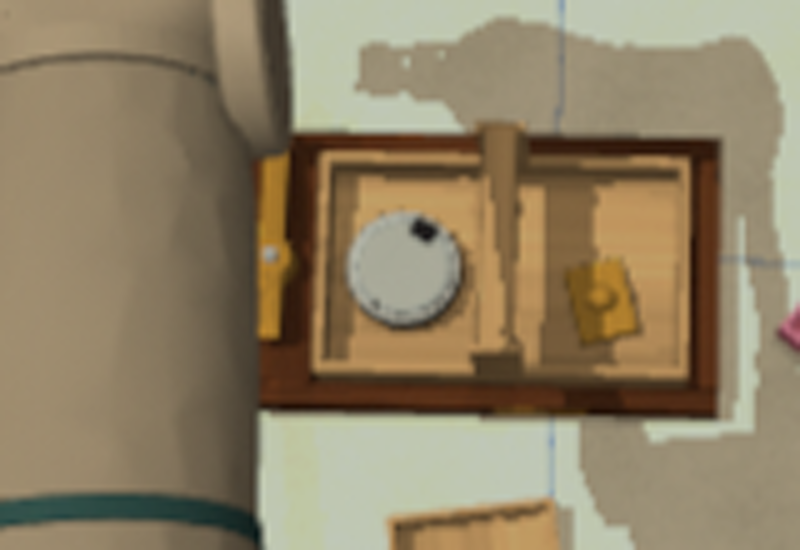

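The lever now lies near the parked line, but the forearm hides part of it. I'll move above the tray handle, which clears the view, and measure both.

```bash
python3 - <<'E'
from h import *
from rig import *
s=get_state(); print(go([.5655,.027,.20],-90,s))
E
```

```text
(array([-140.5,  123.4,   30. ]), array([-0.04, -0.58,  0.03]))
```

```bash
python3 -m jog '[-20,20,0,0,0,0,-50,45,0,0,-0.3,0,-85,75,10,0,-0.6,0,-115,105,20,0,-0.6,0,-135,118,30,0,-0.6,0,-140,123,30,0,-0.6,0,-140,123,30,0,-0.6,0]' 0.35;  python3 - <<'E'
from h import *
from rig import *
for n in ['side','top']:
    d=get_image(n); a=d['frame'][140:250,200:360] if n=='top' else d['frame'][110:240,250:390]
    cv2.imwrite(f'pics/{n}6.png',cv2.resize(a[:,:,::-1],None,fx=5,fy=5,interpolation=cv2.INTER_CUBIC)[:600]); np.savez(f'{n}6.npz',**d)
s=get_state(); print(s['position'],yaw(s),s['width'],s['contact_force'])
E
```

```text
clock: 8.38
position: [0.5668, 0.0276, 0.2013]
ee_rot: [-0.0, 1.0, 0.0, 0.002]
contact_force: [0.2, -0.1, 0.1]
width: 0.0556
[0.56766011 0.0279525  0.20118519] -89.93804415408843 0.05545201178952159 [-0.18660245  0.01793508  0.20926676]
```

View pics/side6.png

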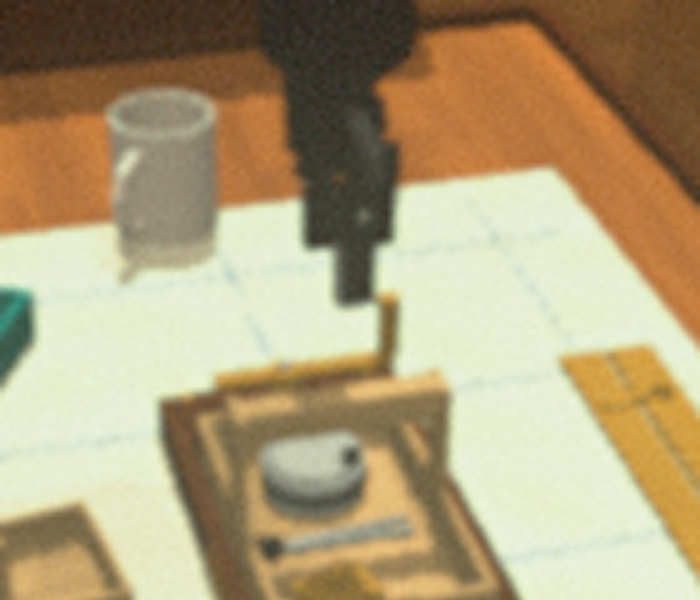

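View pics/top6.png

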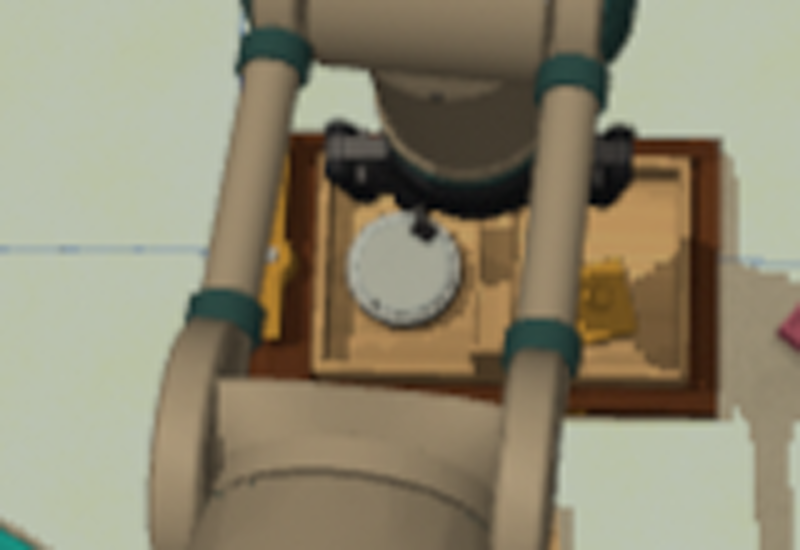

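```bash
python3 - <<'E'
from h import *
np.set_printoptions(precision=4,suppress=True)
T=dict(np.load('top6.npz'));T5=dict(np.load('top5.npz'));S=dict(np.load('side6.npz'));T0=dict(np.load('top0.npz'))
for nm,D in (('t5',T5),('t6',T)):
  hsv=cv2.cvtColor(D['frame'],cv2.COLOR_RGB2HSV).astype(int)
  # right edge of the bar per row, subpixel by brightness V crossing
  pts=[]
  for r in range(172,208):
    v=D['frame'][r,250:270,0].astype(float)
    # last bright (brass) -> dark oak transition
    br=np.where(v>120)[0]; br=br[br<12]
    if len(br)==0: continue
    i=br[-1]
    if v[i+1]<v[i]: pts.append((250+i+(v[i]-115)/(v[i]-v[i+1]),r))
  P=plane(D,pts,.054) if pts else None
  for p,q in zip(pts,P): print(nm,np.round(p,2),q[:2])
E
```

```text
t5 [257.09 172.  ] [0.6171 0.1441]
t5 [257. 173.] [0.6143 0.1442]
t5 [256.84 174.  ] [0.6115 0.1445]
t5 [256.71 175.  ] [0.6088 0.1447]
t5 [256.57 176.  ] [0.606 0.145]
t5 [256.51 177.  ] [0.6033 0.145 ]
t5 [256.48 178.  ] [0.6005 0.145 ]
t5 [256.44 179.  ] [0.5978 0.145 ]
t5 [256.39 180.  ] [0.595  0.1449]
t5 [256.35 181.  ] [0.5923 0.1449]
t5 [256.34 182.  ] [0.5895 0.1449]
t5 [256.31 183.  ] [0.5868 0.1448]
t5 [256.28 184.  ] [0.5841 0.1448]
t5 [256.27 185.  ] [0.5813 0.1447]
t5 [256.24 186.  ] [0.5786 0.1446]
t5 [256.25 187.  ] [0.5759 0.1445]
t5 [256.69 188.  ] [0.5732 0.1432]
t5 [257.29 189.  ] [0.5705 0.1414]
t5 [257.52 190.  ] [0.5678 0.1407]
t5 [257.61 191.  ] [0.565  0.1404]
t5 [257.49 192.  ] [0.5623 0.1406]
t5 [256.9 193. ] [0.5596 0.142 ]
t5 [256.27 194.  ] [0.5568 0.1436]
t5 [255.88 195.  ] [0.5541 0.1445]
t5 [255.69 196.  ] [0.5514 0.1449]
t5 [255.57 197.  ] [0.5487 0.145 ]
t5 [255.51 198.  ] [0.5459 0.1451]
t5 [255.47 199.  ] [0.5432 0.1451]
t5 [255.43 200.  ] [0.5405 0.1451]
t5 [255.41 201.  ] [0.5378 0.145 ]
t5 [255.37 202.  ] [0.5351 0.145 ]
t5 [255.34 203.  ] [0.5
[... 695 characters left out ...]
59 0.1443]
t6 [256.84 188.  ] [0.5732 0.1428]
t6 [257.38 189.  ] [0.5705 0.1412]
t6 [257.6 190. ] [0.5678 0.1405]
t6 [257.71 191.  ] [0.565  0.1401]
t6 [257.57 192.  ] [0.5623 0.1403]
t6 [257. 193.] [0.5596 0.1417]
t6 [256.37 194.  ] [0.5568 0.1433]
t6 [256.05 195.  ] [0.5541 0.144 ]
t6 [255.79 196.  ] [0.5514 0.1446]
t6 [255.63 197.  ] [0.5487 0.1449]
t6 [255.56 198.  ] [0.546 0.145]
t6 [255.54 199.  ] [0.5432 0.1449]
t6 [255.5 200. ] [0.5405 0.1449]
t6 [255.47 201.  ] [0.5378 0.1448]
t6 [255.43 202.  ] [0.5351 0.1448]
t6 [255.41 203.  ] [0.5325 0.1448]
t6 [255.37 204.  ] [0.5298 0.1447]
t6 [255.36 205.  ] [0.5271 0.1446]
t6 [255.32 206.  ] [0.5244 0.1446]
t6 [254.48 207.  ] [0.5216 0.1467]
```

The bar edge is constant at y = 0.1448 ± 0.0003 over 90 mm, so the arm lies within about 0.3° of the box's +x and is parked. The side view agrees. Now I'll descend on the handle bar, with the jaws across it.

```bash
python3 - <<'E'
from h import *
from rig import *
s=get_state(); print(s['position'],go([.5655,.027,.103],-90,s))
E
python3 -m jog '[-0.5,0.5,30,0,0,0,-1,1,65,0,0,0,-1,1,90,0,0,0,-1,1,98,0,0,0,-1,1,98,0,0,0,-1,1,98,0,0,0]' 0.35 40; python3 - <<'E'
from h import *
from rig import *
for n in ['side']:
    d=get_image(n); a=d['frame'][110:240,250:390]
    cv2.imwrite(f'pics/{n}7.png',cv2.resize(a[:,:,::-1],None,fx=4.5,fy=4.5,interpolation=cv2.INTER_CUBIC)[:600])
s=get_state(); print(s['position'],yaw(s),s['width'],s['contact_force'],go([.5655,.027,.103],-90,s))
E
```

```text
[0.56766011 0.0279525  0.20118519] (array([-2.5,  1. , 98.2]), array([-0.06, -0.22,  0.06]))
clock: 9.22
position: [0.567, 0.0266, 0.1036]
ee_rot: [-0.0, 1.0, 0.0, 0.002]
contact_force: [0.4, -0.1, -0.7]
width: 0.0553
[0.5668484  0.02653048 0.1037132 ] -89.95450339655935 0.0553560792336903 [-0.15504434 -1.18900671 -0.60859805] (array([-1.4, -0.5,  0.7]), array([-0.03, -0.25,  0.05]))
```

View pics/side7.png

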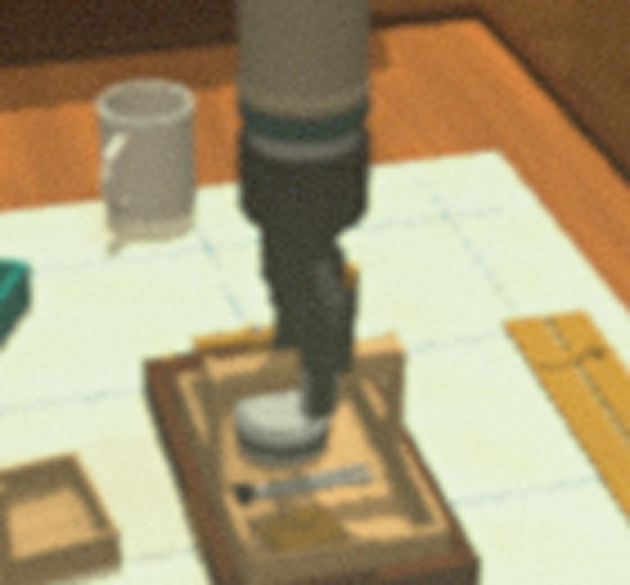

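The near finger (318,390) stands in front of the bar at about mid-span, and the bar lies between the jaws. Closing.

```bash
python3 -m jog '[-1,-0.3,0,0,-0.2,0,-1,-0.3,0,0,-0.2,0,-1,-0.3,0,0,-0.2,0,-1,-0.3,0,0,-0.2,0,-1,-0.3,0,0,-0.2,0,-1,-0.3,0,0,-0.2,0,-1,-0.3,0,0,-0.2,0]' 1 70; python3 -m jog '[0,0,-2,0,0,0,0,0,-5,0,0,0,0,0,-9,0,0,0,0,0,-13,0,0,0,0,0,-16,0,0,0,0,0,-18,0,0,0,0,0,-18,0,0,0]'; python3 - <<'E'
from h import *
from rig import *
for n in ['side','top']:
    d=get_image(n); a=d['frame'][140:250,200:360] if n=='top' else d['frame'][110:240,250:390]
    cv2.imwrite(f'pics/{n}8.png',cv2.resize(a[:,:,::-1],None,fx=4.5,fy=4.5,interpolation=cv2.INTER_CUBIC)[:600])
s=get_state(); print(s['position'],yaw(s),s['ee_rot'],s['width'],s['contact_force'],s['moment'])
E
```

```text
clock: 10.15
position: [0.565, 0.027, 0.1032]
ee_rot: [-0.001, 1.0, 0.0, -0.0]
contact_force: [-0.2, 1.6, 6.0]
width: 0.0174
clock: 11.02
position: [0.5649, 0.0268, 0.1207]
ee_rot: [-0.0, 1.0, 0.0, -0.001]
contact_force: [0.8, 0.0, -5.9]
width: 0.0166
[0.56471203 0.0267784  0.12045151] -89.96432645104329 [-3.58280732e-04  9.99999473e-01  3.11636719e-04 -9.10494058e-04] 0.01707888613497019 [ 0.71319921 -0.08126726 -6.25160732] [-0.01377228 -0.02005887  0.05378363]
```

View pics/side8.png

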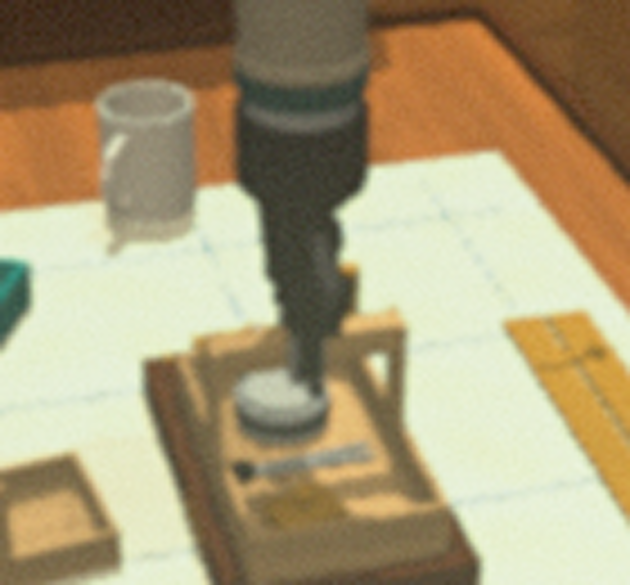

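View pics/top8.png

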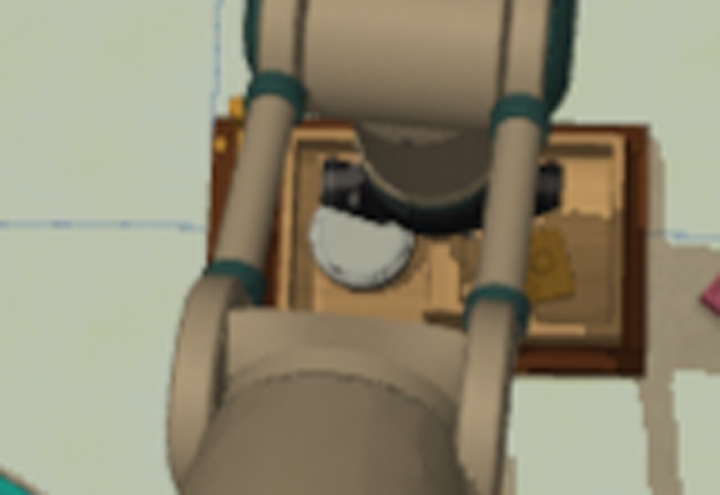

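The tray has risen 17 mm in the recess. The load is about 6 N (the full tray), the moments are near zero, and the contents are unmoved. I'll lift the rest gently.

```bash
python3 -m jog '[0,0,-4,0,0,0,0,0,-11,0,0,0,0,0,-20,0,0,0,0,0,-31,0,0,0,0,0,-43,0,0,0,0,0,-55,0,0,0,0,0,-66,0,0,0,0,0,-75,0,0,0,0,0,-80,0,0,0,0,0,-82,0,0,0]'; python3 -m jog '[0,0,0,0,0,0,0,0,0,0,0,0,0,0,0,0,0,0,0,0,0,0,0,0]'; python3 - <<'E'
from h import *
from rig import *
for n in ['side','top']:
    d=get_image(n); a=d['frame'][140:250,200:360] if n=='top' else d['frame'][90:240,250:400]
    cv2.imwrite(f'pics/{n}9.png',cv2.resize(a[:,:,::-1],None,fx=4,fy=4,interpolation=cv2.INTER_CUBIC)[:600]); np.savez(f'{n}9.npz',**d)
s=get_state(); print(s['position'],yaw(s),s['ee_rot'],s['qd'],s['width'],s['contact_force'],s['moment'])
E
```

```text
clock: 12.38
position: [0.5649, 0.0267, 0.2026]
ee_rot: [-0.0, 1.0, 0.0, -0.001]
contact_force: [-0.2, -0.4, -6.2]
width: 0.0169
clock: 12.88
position: [0.5649, 0.0267, 0.2023]
ee_rot: [-0.0, 1.0, 0.0, -0.001]
contact_force: [0.2, 0.3, -5.7]
width: 0.0167
[0.56489397 0.02671258 0.20237959] -89.96756552932835 [-3.67493720e-04  9.99999425e-01  2.83399418e-04 -9.66533476e-04] [ 0.00020195 -0.00087229 -0.00090918 -0.00104345  0.00021401  0.00470667] 0.01714169059077765 [ 0.02058614 -0.5233225  -6.26483084] [-0.07276388 -0.03949071  0.03057623]
```

View pics/side9.png

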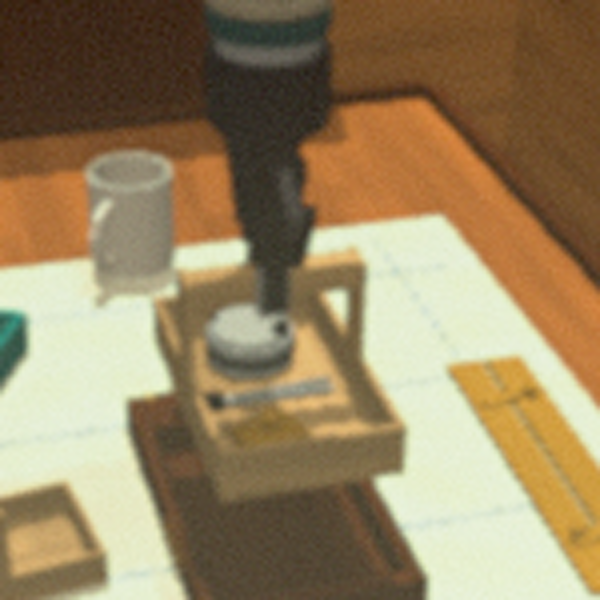

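View pics/top9.png

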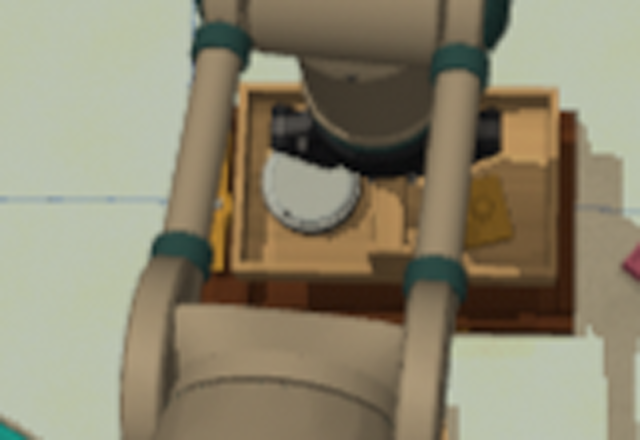

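The tray hangs 99 mm up with the compass, weight and divider inside, and the lever bar is still at its place (top crop (222,200)). I'll check how level it is by triangulating rim corners.

```bash
python3 - <<'E'
from h import *
np.set_printoptions(precision=4,suppress=True)
T=dict(np.load('top9.npz'));S=dict(np.load('side9.npz'))
t=lambda c:[200+(c[0]+.5)/4-.5,140+(c[1]+.5)/4-.5]
s=lambda c:[250+(c[0]+.5)/4-.5,90+(c[1]+.5)/4-.5]
for n,a,b in [('-y,-x',(555,283),(217,462)),('-y,+x',(559,89),(403,432)),('+y,-x',(230,275),(157,303))]: print(n,tri(T,t(a),S,s(b)))
# predicted projections of level tray
g=np.array([.565,.0267,.2024]); 
for dx,dy in [(-.06,-.1),(.06,-.1),(-.06,.1),(.06,.1)]:
    P=g+[dx,dy,-.095+.036]; print(dx,dy,(proj(T,P)-[200,140])*4+1.5,(proj(S,P)-[250,90])*4+1.5)
E
```

```text
-y,-x (array([ 0.5055, -0.0726,  0.1371]), np.float64(0.0048424509987682616))
-y,+x (array([ 0.6267, -0.0732,  0.1381]), np.float64(0.00045025956883595626))
+y,-x (array([0.5088, 0.1282, 0.1355]), np.float64(0.009153973504539484))
-0.06 -0.1 [[556.974  278.1991]] [[212.3532 455.2407]]
0.06 -0.1 [[559.4643  89.0025]] [[400.5538 425.5434]]
-0.06 0.1 [[231.4306 271.6279]] [[145.2421 296.3746]]
0.06 0.1 [[239.9625  82.8384]] [[308.7617 274.8182]]
```

```bash
python3 - <<'E'
from h import *
np.set_printoptions(precision=4,suppress=True)
S=dict(np.load('side0.npz'));T=dict(np.load('top9.npz'))
for dx in (-.06,.06): print((proj(S,[.565+dx,.0267-.1,.044])-[270,150])*5.5+2.3)
pts=[]
for r in range(178,208):
    v=T['frame'][r,246:262,0].astype(int); print(r,v) if r%6==0 else 0
from rig import *
s=get_state(); print(s['clock'],s['position'],s['contact_force'])
E
```

```text
[[186.7889 470.3914]]
[[430.8389 427.0718]]
180 [154 157 157 154 149 141 130 116  98 100 121  71  94 160 161  89]
186 [157 157 154 148 139 129 113  95 102 149 145  49 112 180 158  73]
192 [157 153 147 138 128 112  92 106 150 162 175 157 141 172 133  82]
198 [ 65  86  86 101 103  90 111 166 173 157  84  76 140 166 112  81]
204 [ 59  43  36  34  30  27  30 107 175 151  56  94 158 160  91  90]
12.975 [0.5649 0.0267 0.2024] [ 0.0206 -0.5233 -6.2648]
```

The rim corners triangulate to z 0.1355–0.138, so the tray is level within noise. They sit about 5 mm lower than expected for the lift, though, so I'll hold for a second and check for slip.

```bash
python3 -m jog '[0,0,0,0,0,0,0,0,0,0,0,0,0,0,0,0,0,0,0,0,0,0,0,0,0,0,0,0,0,0,0,0,0,0,0,0,0,0,0,0,0,0,0,0,0,0,0,0]'; python3 - <<'E'
from h import *
from rig import *
S=dict(np.load('side9.npz')); d=get_image('side')
f=lambda x,r:np.float32(cv2.cvtColor(x['frame'],cv2.COLOR_RGB2GRAY)[r[0]:r[1],r[2]:r[3]])
print('tray',cv2.phaseCorrelate(f(S,(165,216,300,352)),f(d,(165,216,300,352))))
print('mean diff',np.abs(f(S,(165,216,300,352))-f(d,(165,216,300,352))).mean(), np.abs(f(S,(165,216,355,400))-f(d,(165,216,355,400))).mean())
cv2.imwrite('pics/side10.png',cv2.resize(d['frame'][140:230,280:370,::-1],None,fx=6.5,fy=6.5,interpolation=cv2.INTER_CUBIC))
s=get_state(); print(s['clock'],s['position'],s['contact_force'],s['width'])
E
```

```text
clock: 13.98
position: [0.565, 0.0267, 0.2025]
ee_rot: [-0.0, 1.0, 0.0, -0.001]
contact_force: [0.1, -0.1, -6.6]
width: 0.0173
tray ((0.04806035325028901, -0.021151466903589267), 1.0005922983866824)
mean diff 2.8450227 1.8244009
14.025 [0.56491305 0.02670229 0.20244643] [ 0.63843513  0.45765096 -5.06175996] 0.017075887003259804
```

View pics/side10.png

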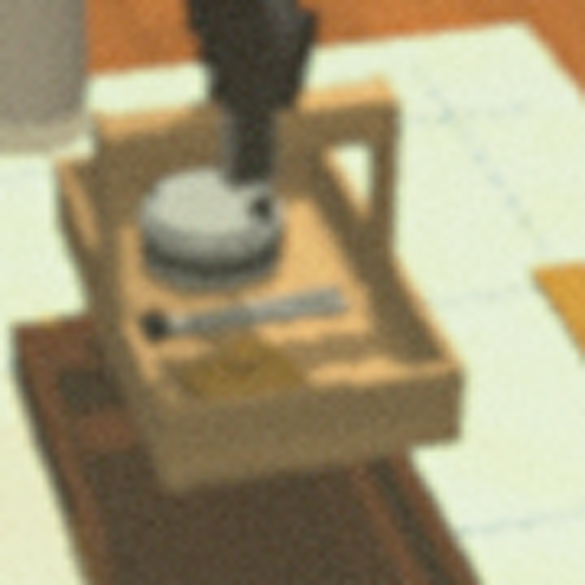

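The picture correlates to 0.05 px against the one 1 s earlier, so there's no slip. Everything is in place and still; handing in.

```bash
python3 -c "
from rig import *
print(sign_off()); print(get_state()['clock'])"
```

```text
the job is handed in; nothing more can be done
None
the job is handed in; nothing more can be done
```

I swung the brass lever to its parked position, then gripped the tray by its hoop handle, lifted it straight out and signed off while holding it still. It took about 14 s of the 53 s allowed.

- **Lever:** measured before the lift, its bar edge lay within about 0.3° of the box's +x, in line with the index strip. During the final hold the forearm hid part of the lever; the part still visible had not moved.
- **Lift height:** the arm's own reading gives 99 mm of lift.
- **Level:** three rim corners measured from the two cameras agree in height to within 3 mm, so the tray is level within measurement noise.
- **Stillness:** over the last second before sign-off the tray did not move in the pictures (under 0.1 pixel).
- **Contents and bystanders:** the compass, chart weight and divider are all in the tray. I made no moves towards the sextant case, parallel rule or mug.

**One disagreement:** the cameras put the rim about 5 mm lower than the arm reading implies. The actual lift may therefore be nearer 94 mm, either from a small settling in the grip or from camera error. There was no ongoing slip.

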